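Comb sawn bars into a tight row

TASK

Take the red rake out of its grey holder and comb the four scattered aluminium bars along the blue board into one tight row of parallel bars against the dark steel stop, moving them with the rake only, and press the row home with a steady push of about 13 N for about a second, closing in slowly and never letting more than 24 N reach the stop and never pressing the rake hard onto the board. Then stand the rake back upright in its holder, leaving the bars lying in their row and everything else on the bench undisturbed.

Things in the scene. Friction and masses are not known exactly. Their poses are not given: they have to be found in the camera images.
- board: Blue painted sorting board fixed to the bench, 240 (its x) by 360 (its y) by 15 mm thick; origin at the centre of its underside, so its top face is 15 mm above the origin. The bars lie scattered on its top. Its place and yaw on the bench vary.
- stop_face (a point): Foot of the middle of the working face of the stop, on the board's top: a rigid dark steel bar 180 (x) x 20 (y) x 22 mm high across the board's -y end. x along the face, y squarely away from it over the board (comb towards -y), z up; the face is y = 0. The board's open end is at y = 335 mm; the bars start within y = 10 to 275 mm.
- bar1_mid (a point): One of four loose sawn aluminium bars of mixed stock, 110 mm long (x), 12 mm high, somewhere from 10 to 14 mm wide (y; they differ and must be judged by eye or felt), about 40 g, lying on the board. The point is its centre, 6 mm above the board; either end may point along +x.
- bar2_mid (a point): One of four loose sawn aluminium bars of mixed stock, 110 mm long (x), 12 mm high, somewhere from 10 to 14 mm wide (y; they differ and must be judged by eye or felt), about 40 g, lying on the board. The point is its centre, 6 mm above the board; either end may point along +x.
- bar3_mid (a point): One of four loose sawn aluminium bars of mixed stock, 110 mm long (x), 12 mm high, somewhere from 10 to 14 mm wide (y; they differ and must be judged by eye or felt), about 40 g, lying on the board. The point is its centre, 6 mm above the board; either end may point along +x.
- bar4_mid (a point): One of four loose sawn aluminium bars of mixed stock, 110 mm long (x), 12 mm high, somewhere from 10 to 14 mm wide (y; they differ and must be judged by eye or felt), about 40 g, lying on the board. The point is its centre, 6 mm above the board; either end may point along +x.
- rake_grip (a point): Centre of the upright wooden grip of a hand rake (0.2 kg), 72 mm above the tines' feet. Red head 164 (x) x 14 (y) x 38 mm high, its lower 22 mm five tines 24 mm wide, 10 mm apart; its long faces at y = -7 and +7 mm push. The grip, 30 (x) by 24 mm (y), reaches from 38 to 102 mm above the feet: pinch its faces 24 mm apart from above. x along the head, z up.
- rest_floor (a point): Centre of the inner floor of the rake's grey plastic holder, an open-topped trough fixed to the bench: inside 180 mm (x) by 28 mm (y), walls 25 mm high above this floor, which lies 5 mm above the bench. x along the trough. The rake stands in it on its tines, head along x.
- tape: Bystander: yellow roll of tape, 90 mm across, 24 mm high; origin under its centre.
- hammer: Bystander: hammer lying on the bench.
- gauge: Bystander: brass gauge block 30 by 50 by 20 mm; origin under its centre.
- driver: Bystander: screwdriver lying on the bench.
- jar: Bystander: amber jar, 64 mm across, 85 mm high; origin under its centre.
- spray: Bystander: green can, 56 mm across, 170 mm high; origin under its centre.
- mug: Bystander: white mug, 80 mm across, 90 mm high; origin under its centre.
Not all that is in view belongs to the job. Of the things like the part that bears rest_floor, leave any that is pink; of the rest the larger one is meant.

How it is judged:
On the way, in this order (a step that is already met when the one before it is completed fails the run):
1. the rake is lifted out of its holder (z of rake_grip in the frame of rest_floor above 0.105 m and contact force between the fingers and rake above 1 N), for 0.2 s.
2. all four bars lie in one tight parallel row against the stop, and the row is pressed onto the stop with more than 6 N for 0.4 s by the held rake (y of bar1_mid in the frame of stop_face between 0 and 0.0435 m and x of bar1_mid in the frame of stop_face between -0.06 and 0.06 m and z of each of bar1_mid, bar2_mid, bar3_mid, bar4_mid in the frame of stop_face below 0.01 m and angle between the x axis of each of bar1_mid, bar2_mid, bar3_mid, bar4_mid and the x axis of stop_face, either way round below 0.05 rad and y of bar2_mid in the frame of stop_face between 0 and 0.0435 m and x of bar2_mid in the frame of stop_face between -0.06 and 0.06 m and y of bar3_mid in the frame of stop_face between 0 and 0.0435 m and x of bar3_mid in the frame of stop_face between -0.06 and 0.06 m and y of bar4_mid in the frame of stop_face between 0 and 0.0435 m and x of bar4_mid in the frame of stop_face between -0.06 and 0.06 m and contact force between stop and anything else above 6 N and contact force between the fingers and rake above 1 N and (contact force between rake and bar1 above 3 N or contact force between rake and bar2 above 3 N or contact force between rake and bar3 above 3 N or contact force between rake and bar4 above 3 N)), for 0.4 s.
At the end, for the whole second after the job is handed in: Bars flat, side by side against the stop: parallel to it within 0.05 rad, each centre at most 43.5 mm from its face (40 or less with no gaps) and within 60 mm of its middle. Rake released, upright in its holder, feet on its floor, within 20 mm and 0.2 rad of the middle. All at rest (y of bar1_mid in the frame of stop_face between 0 and 0.0435 m and x of bar1_mid in the frame of stop_face between -0.06 and 0.06 m and z of each of bar1_mid, bar2_mid, bar3_mid, bar4_mid in the frame of stop_face below 0.01 m and angle between the x axis of each of bar1_mid, bar2_mid, bar3_mid, bar4_mid and the x axis of stop_face, either way round below 0.05 rad and y of bar2_mid in the frame of stop_face between 0 and 0.0435 m and x of bar2_mid in the frame of stop_face between -0.06 and 0.06 m and y of bar3_mid in the frame of stop_face between 0 and 0.0435 m and x of bar3_mid in the frame of stop_face between -0.06 and 0.06 m and y of bar4_mid in the frame of stop_face between 0 and 0.0435 m and x of bar4_mid in the frame of stop_face between -0.06 and 0.06 m and horizontal distance between rake_grip and rest_floor below 0.02 m and z of rake_grip in the frame of rest_floor below 0.077 m and angle between rake_grip's own z axis and vertical below 0.2 rad and angle between the x axis of rake_grip and the x axis of rest_floor, either way round below 0.2 rad and linear speed of each of rake, bar1, bar2, bar3, bar4 below 0.01 m/s); the robot touches nothing.
It fails at once if the stop is loaded with more than 24 N (contact force between stop and anything else above 24 N).
It fails at once if the rake is pressed onto the board or stop with more than 15 N (contact force between board and rake above 15 N).
It fails at once if the gripper or arm touches a bar (contact force between any of the fingers, the arm and bar1 above 0.3 N or contact force between any of the fingers, the arm and bar2 above 0.3 N or contact force between any of the fingers, the arm and bar3 above 0.3 N or contact force between any of the fingers, the arm and bar4 above 0.3 N).
It fails at once if a bystander is moved by more than 15 mm (distance of any of tape, hammer, gauge, driver, jar, spray, mug from where it was at the start of the episode above 0.015 m).
It also fails if it takes over 64 s, if anything falls off the work surface, if the arm or the gripper's body presses on something with over 40 N, if the wrist force passes 120 N, or if a joint passes its speed limit or range.

ROBOT

A 6-joint arm with a two-finger parallel gripper is mounted at the origin on the work surface. World frame = base frame: x ahead of the robot, y to its left, z up, the work surface at z = 0. Lengths are in m, angles in rad, forces in N, time in s.
With the tool pointing down it reaches from about 0.325 to 0.775 m from the base axis. Payload 5.5 kg.
Tool frame: the origin (TCP) lies midway between the tips of the shut fingers; the grasp point (between the pads) lies 19 mm behind it (grip_point_offset is the distance from the TCP to the grasp point, in m); z points along the fingers, y is the direction in which the jaws open and shut (so a half turn about z gives the same grasp; the last joint's range is limited). The gripper opens to 85 mm and grips with 20 to 120 N. Pads are 22 mm wide; open, the fingers measure 114 mm over their backs; the gripper's body (76 mm by 85 mm) begins 54 mm behind the grasp point. The pads swing forward as they close: fully open they stand 13 mm farther back than shut.
Start: joints at [1.15, 0.091, 1.231, -0, 1.82, -0.057], TCP at [0.214, 0.561, 0.231] pointing down, gripper open.
Joint ranges: [-2.87, 2.87], [-0.86, 2.18], [0.17, 2.46], [-1.51, 4.65], [0.06, 2.69], [-2.65, 2.65]. Speed limits (rad/s): [2.57, 2.57, 3.01, 3.14, 3.14, 3.14].

INTERFACE

Orientations are given as a rotation vector (axis times angle).
In Python, from bench import get_obs, get_image, finish_job, grip_point_offset gives the robot as it stands.
- The arm moves only by the shell command python3 -m creep 'ROWS' [FORCE]. ROWS is text: rows parted by semicolons, each of 7 numbers parted by spaces: the opening, from -1 (shut) to 1 (fully open), then the shift along the tool's x, y, z in m, then the turn, a rotation vector about the tool's x, y, z in rad. A call has 1 to 10 rows; each row is the pose to reach, as a shift and turn from the pose commanded when the call began, along the tool's axes at that moment; what a row does not reach only later rows make up. A row lasts 1/8 s, in which the tool goes at most 62.5 mm and 10.7 degrees, less where a joint would pass 70% of its speed; a pose out of reach is approached as far as the arm can. A call with a gripper value outside its range is refused whole. The fingers move at their own pace and stop on an object; FORCE is the grip in N (left out, the last holds). Time passes only in rows, so rows that repeat a pose let the fingers close. It gives the time, the measured TCP pose, the force and the opening at its end, in the units of the state.
- get_obs(): the state, without advancing time (a new reading comes with each control period).
- get_image(name): name is "side" or "top" or "wrist"; returns a dict with "image" (480x640x3 uint8, red, green, blue), "camera_matrix" (3x3 intrinsics, pixels), "k1" (the pictures are not rectified: a ray, as slopes to the right and down, at radius r is drawn at 1 + k1 r^2 times it, then the intrinsics apply), "eye" and "attitude" of the camera in the world. Camera axes: x right, y down, z forward; pixel columns grow to the right and rows downward; lengths in m; the calibration is good to about 2 mm. A picture is of the moment at which its call begins. There is no depth.
- finish_job(): hands the job in, once; it reports no verdict.
The state is a dict: "time": time; "qpos": joint angles; "qd": joint speeds; "tau": joint torques, N m; "eef_pos": TCP position; "ee_rot": TCP orientation; "contact_force": force on the tool from outside, world axes, zero at the start; "torque": the same for the moment, N m; "width": opening from 0.0 (shut) to 1.0 (fully open).
Only numpy, scipy, OpenCV 4.12 (cv2) and the standard library are available. Lean on these libraries where they do the work, as an engineer would, in place of code of your own. Each camera call takes 0.05 s, during which the arm holds its last target.

## Working session

There is one attempt and no reset: what is moved stays moved. The work goes in short steps, Python scripts to look and compute and a shell command to move; the robot and the scene stay as the last step left them, time stands still between calls to the robot, and variables do not carry over. Pictures are saved under pics/ and viewed, and the job is handed in when it is done.

```bash
ls; mkdir -p pics; python3 - <<'E'
from bench import *
import cv2
print(get_obs(), grip_point_offset)
for n in ["side","top","wrist"]:
    d=get_image(n); cv2.imwrite(f"pics/{n}0.png",d["image"][:,:,::-1])
    print(n,d["camera_matrix"],d["k1"],d["eye"],d["attitude"])
E
```

```text
pics
{'time': 0.0, 'qpos': array([ 1.15030724e+00,  9.18753542e-02,  1.23190124e+00, -1.95882053e-05,
        1.81983527e+00, -5.66856129e-02]), 'qd': array([ 8.79391622e-05, -2.83083072e-04,  5.77455594e-04,  1.01365212e-03,
       -9.33298982e-04, -3.26587033e-04]), 'tau': array([-1.15249837e-03, -4.58721972e+01, -4.18030035e+01,  1.29384662e-04,
        1.15796429e-02, -2.66903641e-05]), 'eef_pos': array([0.21337636, 0.56045722, 0.23013235]), 'ee_rot': array([-5.68239095e-01, -3.08930688e+00,  3.08852312e-03]), 'contact_force': array([ 0.60283338, -0.02524862,  0.11353371]), 'torque': array([0.0267071 , 0.02366525, 0.01484692]), 'width': 1.0031276518188308} 0.0187
side [[520.87136966   0.         325.22528211]
 [  0.         520.87136966 235.64686748]
 [  0.           0.           1.        ]] -0.06485722545507962 [ 0.29302726 -0.95761006  0.69047909] [-2.09680357  0.30079908 -0.1557368 ]
top [[574.7151881    0.         303.36299769]
 [  0.         574.7151881  238.84877006]
 [  0.           0.           1.        ]] 0.010876674860539793 [0.44396162 0.04805137 1.55404094] [-2.16705133  2.21058304 -0.10158823]
wrist [[344.80582357   0.         310.93404225]
 [  0.         344.80582357 243.38610237]
 [  0.           0.           1.        ]] -0.044186788894740356 [0.14896337 0.58462702 0.37290583] [2.39174448 1.6488622  0.22495211]
```

View pics/top0.png

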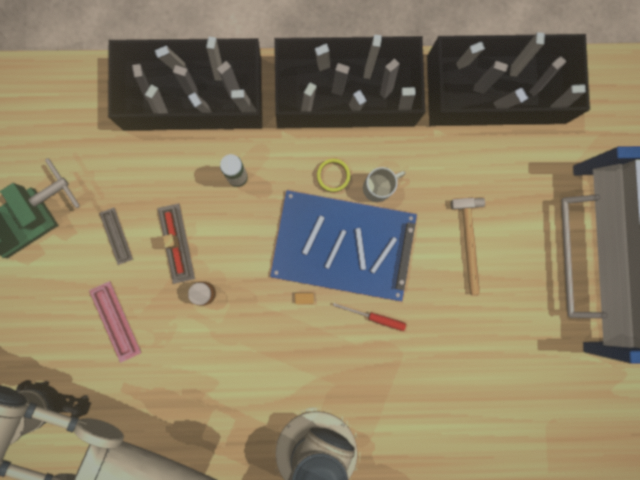

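View pics/side0.png

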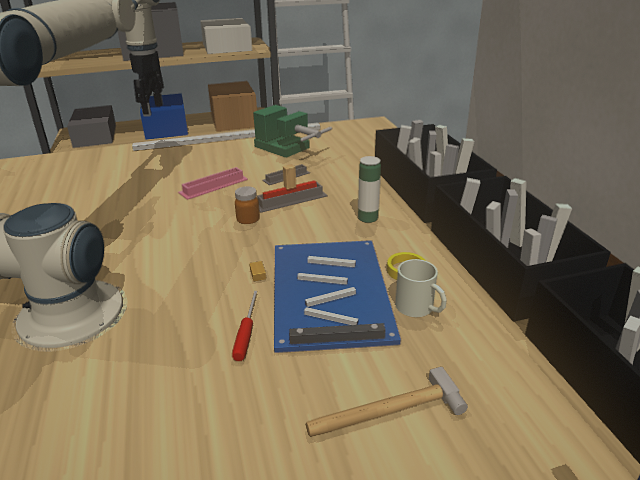

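View pics/wrist0.png

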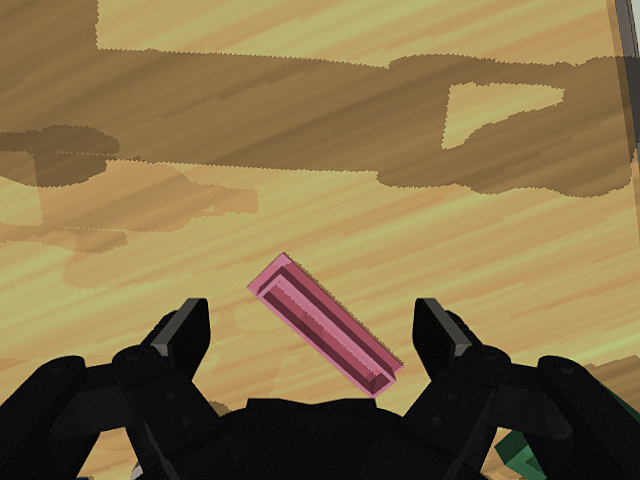

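```bash
cat > h.py <<'E'
import numpy as np, cv2
from scipy.spatial.transform import Rotation as R
from bench import *
def ray(d,px):
    px=np.array(px,float).reshape(-1,1,2)
    K=d["camera_matrix"]
    p=cv2.undistortPoints(px,K,np.array([d["k1"],0,0,0,0.])).reshape(-1,2)
    v=np.c_[p,np.ones(len(p))]
    return v@R.from_rotvec(d["attitude"]).as_matrix().T
def plane(d,px,z):
    v=ray(d,px); e=np.array(d["eye"]); t=(z-e[2])/v[:,2]
    return e+v*t[:,None]
def proj(d,P):
    r,_=cv2.Rodrigues(R.from_rotvec(d["attitude"]).inv().as_rotvec()); M=R.from_rotvec(d["attitude"]).as_matrix()
    return cv2.projectPoints(np.array(P,float).reshape(-1,1,3),r,-M.T@np.array(d["eye"]),d["camera_matrix"],np.array([d["k1"],0,0,0,0.]))[0].reshape(-1,2)
def crop(d,x0,y0,w,h,f,name):
    cv2.imwrite(name,cv2.resize(d["image"][y0:y0+h,x0:x0+w,::-1],None,fx=f,fy=f,interpolation=cv2.INTER_CUBIC))
E
python3 - <<'E'
from h import *
d=get_image("top")
crop(d,260,180,160,120,5,"pics/tb.png")
crop(d,90,190,130,100,6,"pics/tr.png")
E
```

```text
(no output)
```

View pics/tb.png

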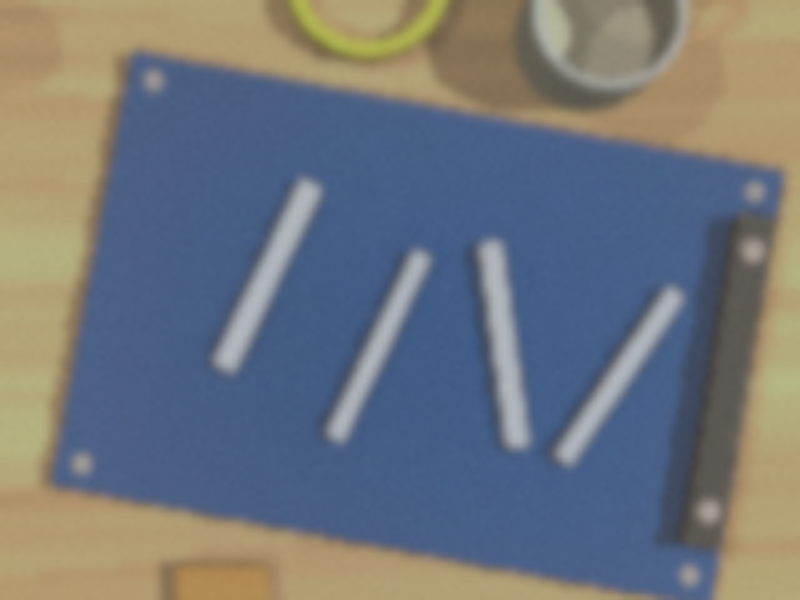

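View pics/tr.png

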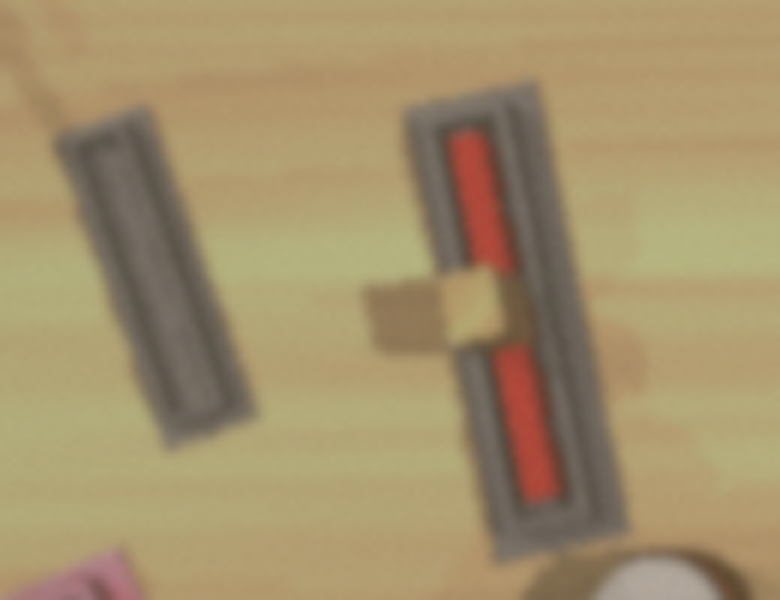

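```bash
python3 - <<'E'
from h import *
d=get_image("top")
def c(p,x0,y0,f): return (np.array(p,float)+.5)/f-.5+[x0,y0]
T=lambda p:c(p,260,180,5)
B=plane(d,T([(130,53),(785,172),(714,603),(50,485)]),.015)
print("board",B.round(4).tolist(),[np.linalg.norm(B[i]-B[i-1]).round(4) for i in range(4)], B.mean(0))
yax=((B[0]+B[3])-(B[1]+B[2]))/2; print("yaw of y",np.arctan2(yax[1],yax[0]))
e=(B[0]-B[3]+B[1]-B[2])/2; print("x edge ang",np.arctan2(e[1],e[0]))
S=plane(d,T([(735,215),(775,215),(683,545),(722,545)]),.037); print("stop top",S.round(4).tolist())
for n,p in dict(b4=[(310,180),(228,372)],b3=[(421,252),(337,440)],b2=[(490,241),(517,448)],b1=[(674,290),(566,462)]).items():
    P=plane(d,T(p),.027); v=P[0]-P[1]; print(n,P.mean(0).round(4),np.linalg.norm(v),np.arctan2(v[1],v[0]))
Q=lambda p:c(p,90,190,6)
P=plane(d,Q([(467,130),(540,502)]),.043); v=P[0]-P[1]; print("rake",P.mean(0),np.linalg.norm(v),np.arctan2(v[1],v[0]))
print("grip",plane(d,Q([(472,306)]),.107))
P=plane(d,Q([(406,110),(540,85),(630,532),(497,562)]),.03);print("holder",P.round(4).tolist(),P.mean(0))
E
```

```text
board [[0.6964, 0.069, 0.015], [0.625, -0.2836, 0.015], [0.3943, -0.2373, 0.015], [0.4643, 0.1159, 0.015]] [np.float64(0.2368), np.float64(0.3598), np.float64(0.2354), np.float64(0.3601)] [ 0.54498002 -0.08403349  0.015     ]
yaw of y 1.3731099855352917
x edge ang -0.19870263887927322
stop top [[0.5999, -0.2514, 0.037], [0.5995, -0.2727, 0.037], [0.4257, -0.2179, 0.037], [0.4253, -0.2385, 0.037]]
b4 [ 0.5731 -0.0032  0.027 ] 0.11183032489719244 -0.4238691690655119
b3 [ 0.5346 -0.061   0.027 ] 0.11008630545558899 -0.44380513535847815
b2 [ 0.5341 -0.1273  0.027 ] 0.11135163195124924 0.101587216035455
b1 [ 0.516  -0.1891  0.027 ] 0.10891873077368473 -0.5890892442975665
rake [0.55939    0.36537027 0.043     ] 0.16685726067867576 0.1889379928342837
grip [[0.55864641 0.36501502 0.107     ]]
holder [[0.6525, 0.4108, 0.03], [0.6625, 0.3516, 0.03], [0.4638, 0.3129, 0.03], [0.4518, 0.3712, 0.03]] [0.55764596 0.36163045 0.03      ]
```

```bash
cat >> h.py <<'E'
def goto(pos,head,o=None):
    """shift in tool axes and turn to get TCP at pos, pointing down, tool x along head angle(world, mod pi)"""
    o=o or get_obs(); M=R.from_rotvec(o["ee_rot"]).as_matrix()
    best=None
    for a in (head,head+np.pi):
        X=np.array([np.cos(a),np.sin(a),0]);Z=np.array([0,0,-1.]);Y=np.cross(Z,X)
        rv=R.from_matrix(M.T@np.c_[X,Y,Z]).as_rotvec()
        if best is None or np.linalg.norm(rv)<np.linalg.norm(best): best=rv
    s=M.T@(np.array(pos)-o["eef_pos"])
    print("shift",s.round(4),"turn",best.round(4),"rows>=",np.linalg.norm(s)/.0625,np.linalg.norm(best)/np.radians(10.7))
E
python3 - <<'E'
from h import *
o=get_obs(); print(R.from_rotvec(o["ee_rot"]).as_matrix().round(3))
goto([.559,.365,.22],.192)
E
```

```text
[[-0.935  0.356 -0.   ]
 [ 0.356  0.935 -0.001]
 [ 0.    -0.001 -1.   ]]
shift [-0.3926 -0.0599  0.0107] turn [-9.000e-04 -3.000e-04 -5.558e-01] rows>= 6.35584287128374 2.976124670973408
```

```bash
python3 -m creep '1 -0.045 -0.007 0 0 0 -0.07; 1 -0.1 -0.015 0 0 0 -0.15; 1 -0.155 -0.024 0 0 0 -0.23; 1 -0.21 -0.032 0 0 0 -0.31; 1 -0.265 -0.04 0 0 0 -0.39; 1 -0.315 -0.048 0 0 0 -0.47; 1 -0.36 -0.055 0 0 0 -0.53; 1 -0.385 -0.059 0 0 0 -0.556; 1 -0.393 -0.06 0.005 0 0 -0.556; 1 -0.393 -0.06 0.01 0 0 -0.556' 30
python3 - <<'E'
from h import *
o=get_obs(); print(o)
d=get_image("wrist"); cv2.imwrite("pics/w1.png",d["image"][:,:,::-1])
E
```

```text
time: 1.5
eef_pos: [0.5592, 0.3649, 0.2205]
ee_rot: [0.3, -3.126, 0.0]
contact_force: [-0.2, -0.7, -0.1]
width: 1.003
{'time': 1.5, 'qpos': array([ 5.27111872e-01,  2.77745024e-01,  1.04060005e+00,  3.52683201e-04,
        1.82409960e+00, -1.23504178e+00]), 'qd': array([ 0.02254262, -0.02321336,  0.09473167,  0.00402204, -0.0729191 ,
        0.00226661]), 'tau': array([-1.14360698e+00, -5.37542474e+01, -4.24836087e+01, -1.33870644e-01,
        5.37468796e-02, -6.39375416e-02]), 'eef_pos': array([0.55919202, 0.36494877, 0.22049328]), 'ee_rot': array([ 3.00175337e-01, -3.12629812e+00,  7.24200535e-05]), 'contact_force': array([-0.22762921, -0.69083191, -0.08996664]), 'torque': array([-0.01153649,  0.03229887, -0.0047739 ]), 'width': 1.0028590298909437}
```

View pics/w1.png

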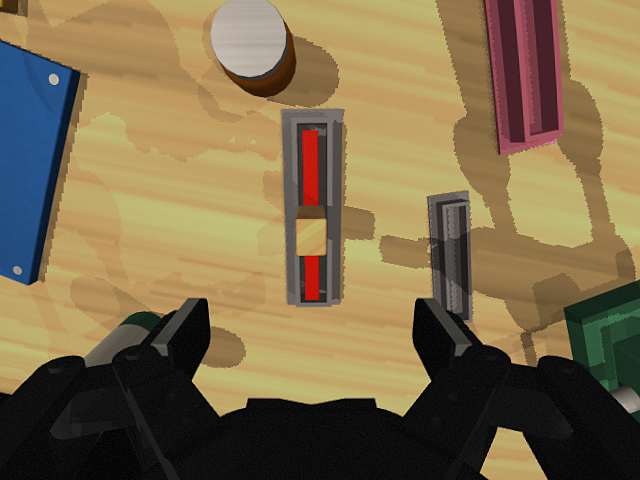

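```bash
python3 - <<'E'
from h import *
d=get_image("wrist"); crop(d,260,95,110,220,3,"pics/w1c.png")
P=plane(d,[(310,130),(312,300)],.043);v=P[1]-P[0];print(P.mean(0),np.linalg.norm(v),np.arctan2(v[1],v[0]))
P=plane(d,[(297,219),(326,219),(327,256),(296,256)],.107);print(P.round(4),P.mean(0))
E
```

```text
[0.55678612 0.36422409 0.043     ] 0.16357775505346286 0.2038740898553891
[[0.5445 0.351  0.107 ]
 [0.5403 0.3725 0.107 ]
 [0.5688 0.3792 0.107 ]
 [0.5735 0.3556 0.107 ]] [0.55676776 0.3645874  0.107     ]
```

View pics/w1c.png

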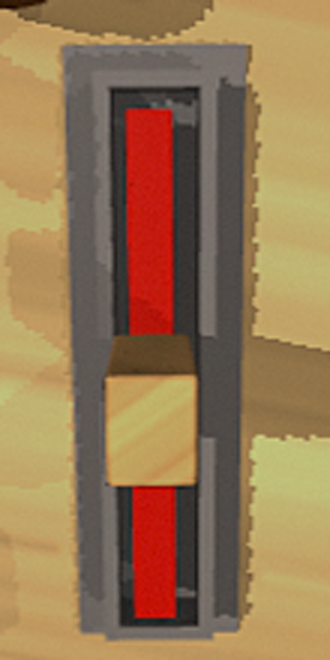

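```bash
python3 - <<'E'
from h import *
goto([.557,.3645,.05],.20)
d=get_image("wrist")
q=[(260+x/3,95+y/3) for x,y in [(108,87),(200,87),(204,625),(119,625)]]
P=plane(d,q,.03);print(P.round(4),P.mean(0))
E
```

```text
shift [ 0.0011 -0.0007  0.1701] turn [-0.0002 -0.0019 -0.0069] rows>= 2.722046343411138 0.03857273645591378
[[0.4731 0.334  0.03  ]
 [0.4677 0.3617 0.03  ]
 [0.6433 0.3996 0.03  ]
 [0.649  0.3702 0.03  ]] [0.55826867 0.36637815 0.03      ]
```

```bash
python3 -m creep '1 0.001 -0.001 0.03 0 0 -0.007; 1 0.001 -0.001 0.065 0 0 -0.007; 1 0.001 -0.001 0.1 0 0 -0.007; 1 0.001 -0.001 0.13 0 0 -0.007; 0.3 0.001 -0.001 0.155 0 0 -0.007; 0 0.001 -0.001 0.17 0 0 -0.007; -0.3 0.001 -0.001 0.17 0 0 -0.007; -1 0.001 -0.001 0.17 0 0 -0.007; -1 0.001 -0.001 0.17 0 0 -0.007; -1 0.001 -0.001 0.17 0 0 -0.007' 40
python3 - <<'E'
from h import *
o=get_obs(); print(o['eef_pos'],o['contact_force'],o['width'])
d=get_image("wrist"); cv2.imwrite("pics/w2.png",d["image"][:,:,::-1])
E
```

```text
time: 2.9
eef_pos: [0.5588, 0.3638, 0.0519]
ee_rot: [-0.312, 3.125, 0.001]
contact_force: [-0.2, 0.5, -2.1]
width: 0.275
[0.55884395 0.36376399 0.05185256] [-0.1672858   0.4668142  -2.05856638] 0.27545822685011967
```

View pics/w2.png

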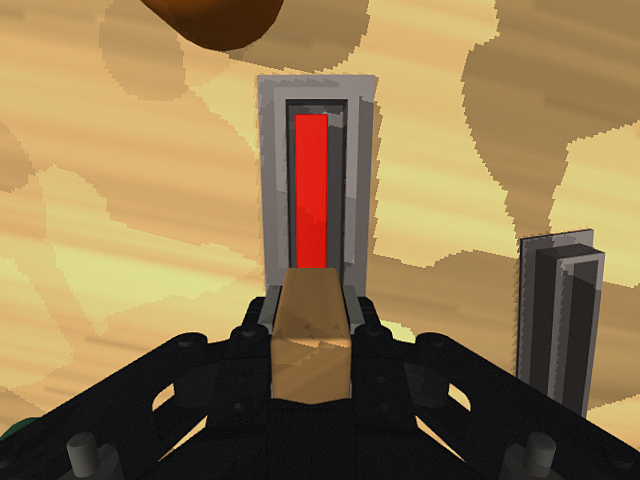

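```bash
python3 -m creep '-1 0 0 0 0 0 0; -1 0 0 -0.015 0 0 0; -1 0 0 -0.04 0 0 0; -1 0 0 -0.065 0 0 0; -1 0 0 -0.08 0 0 0; -1 0 0 -0.08 0 0 0; -1 0 0 -0.08 0 0 0' 110
python3 - <<'E'
from h import *
o=get_obs(); print(o['eef_pos'],o['contact_force'],o['torque'],o['width'])
b=np.array([.514,-.236]);a=-.198; X=np.array([np.cos(a),np.sin(a)]);Y=np.array([-X[1],X[0]])
p=b+Y*.29
goto([*p,.12],a)
E
```

```text
time: 3.82
eef_pos: [0.5582, 0.3634, 0.13]
ee_rot: [0.312, -3.124, 0.001]
contact_force: [-0.8, -0.4, -3.1]
width: 0.263
[0.5582399  0.3634025  0.13000024] [-0.83111737 -0.3914607  -3.10543517] [ 0.01581702 -0.03942737 -0.00210082] 0.2631593159359179
shift [ 0.0498 -0.3114  0.0103] turn [-0.001  -0.0016  0.3972] rows>= 5.047795063940427 2.1268726305047334
```

```bash
python3 -m creep '-1 0.005 -0.03 0 0 0 0.03; -1 0.012 -0.075 0 0 0 0.09; -1 0.02 -0.125 0 0 0 0.16; -1 0.028 -0.175 0 0 0 0.23; -1 0.036 -0.225 0 0 0 0.3; -1 0.043 -0.27 0 0 0 0.36; -1 0.048 -0.3 0 0 0 0.397; -1 0.05 -0.311 0 0 0 0.397; -1 0.05 -0.311 0 0 0 0.397; -1 0.05 -0.311 0 0 0 0.397'
python3 - <<'E'
from h import *
o=get_obs(); print(o['eef_pos'],o['contact_force'],o['torque'],o['width'],o['qpos'])
d=get_image("wrist"); cv2.imwrite("pics/w3.png",d["image"][:,:,::-1])
d=get_image("top"); crop(d,260,180,160,120,5,"pics/t3.png")
E
```

```text
time: 5.08
eef_pos: [0.571, 0.0501, 0.1309]
ee_rot: [-0.308, -3.126, -0.001]
contact_force: [1.0, -0.0, -2.9]
width: 0.264
[0.57101572 0.05006824 0.13085938] [ 0.98184963 -0.02388252 -2.92619266] [ 0.03401121 -0.02421007  0.01231056] 0.2638889187744907 [ 2.77726261e-02  2.29361567e-02  1.47882337e+00  5.65991908e-04
  1.64045933e+00 -1.34668719e+00]
```

View pics/w3.png

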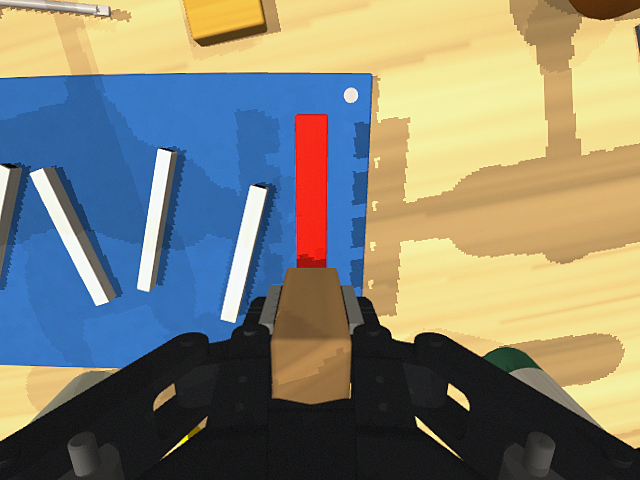

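View pics/t3.png

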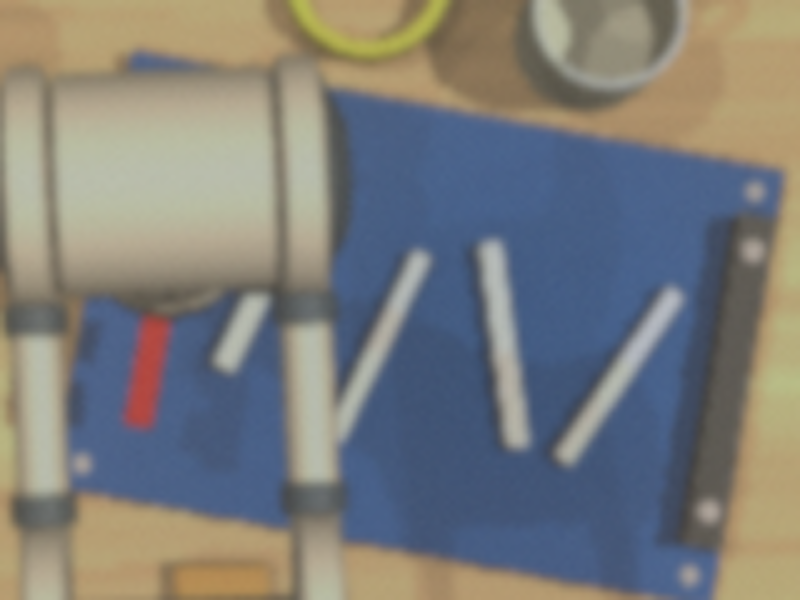

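```bash
python3 - <<'E'
from h import *
d=get_image("wrist")
P=plane(d,[(371,78),(362,262)],.015);v=P[0]-P[1];print("edge",P,np.arctan2(v[1],v[0])%np.pi-np.pi)
P=plane(d,[(20,79),(355,73)],.015);v=P[1]-P[0];print("side",np.arctan2(v[1],v[0])-np.pi/2)
P=plane(d,[(311.5,114),(312,260)],.122);v=P[0]-P[1];print("rake",np.arctan2(v[1],v[0])%np.pi-np.pi)
o=get_obs();M=R.from_rotvec(o['ee_rot']).as_matrix();print("tool",np.arctan2(-M[1,0],-M[0,0]),M[:,2])
E
python3 -m creep '-1 0 0 0.01 0 0 0; -1 0 0 0.03 0 0 0; -1 0 0 0.05 0 0 0; -1 0 0 0.058 0 0 0; -1 0 0 0.062 0 0 0; -1 0 0 0.062 0 0 0;-1 0 0 0.062 0 0 0'
```

```text
edge [[0.46607569 0.11262326 0.015     ]
 [0.59784182 0.08519206 0.015     ]] -0.20524938654896507
side -0.19587984844786632
rake -0.19219911096209108
tool -0.19614086307073691 [-1.63358740e-04  2.40999039e-04 -9.99999958e-01]
time: 6.1
eef_pos: [0.5717, 0.0489, 0.0702]
ee_rot: [0.31, 3.125, 0.0]
contact_force: [0.4, -0.3, -2.3]
width: 0.264
```

```bash
python3 -m creep '-1 0 0 0.002 0 0 0;-1 0 0 0.003 0 0 0;-1 0 0 0.003 0 0 0'; python3 -m creep '-1 0 0 0.001 0 0 0;-1 0 0 0.001 0 0 0'; python3 -m creep '-1 0 0 0.001 0 0 0;-1 0 0 0.001 0 0 0'
```

```text
time: 6.48
eef_pos: [0.5711, 0.0489, 0.0662]
ee_rot: [-0.31, -3.126, 0.0]
contact_force: [0.1, 0.9, -1.9]
width: 0.267
time: 6.72
eef_pos: [0.5711, 0.0489, 0.0652]
ee_rot: [-0.31, -3.126, -0.0]
contact_force: [-0.8, -0.1, -1.9]
width: 0.266
time: 6.98
eef_pos: [0.5711, 0.0489, 0.0641]
ee_rot: [-0.31, -3.126, 0.0]
contact_force: [-0.3, 0.8, -2.4]
width: 0.268
```

```bash
python3 -m creep '-1 0 -0.006 0 0 0 0;-1 0 -0.014 0 0 0 0;-1 0 -0.022 0 0 0 0;-1 0 -0.03 0 0 0 0;-1 0 -0.038 0 0 0 0;-1 0 -0.046 0 0 0 0;-1 0 -0.054 0 0 0 0;-1 0 -0.062 0 0 0 0;-1 0 -0.068 0 0 0 0;-1 0 -0.07 0 0 0 0'
python3 - <<'E'
from h import *
d=get_image("wrist"); cv2.imwrite("pics/w4.png",d["image"][:,:,::-1])
E
```

```text
time: 8.22
eef_pos: [0.5574, -0.0201, 0.0643]
ee_rot: [0.311, 3.126, 0.0]
contact_force: [0.5, 0.8, -2.9]
width: 0.266
```

View pics/w4.png

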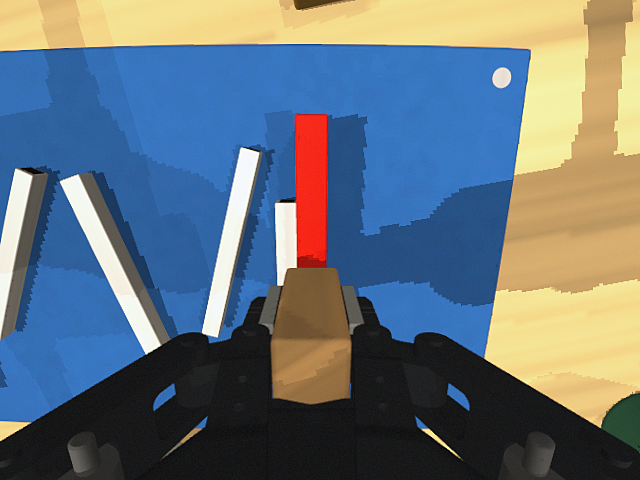

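```bash
python3 -m creep '-1 0 -0.006 0 0 0 0;-1 0 -0.014 0 0 0 0;-1 0 -0.022 0 0 0 0;-1 0 -0.03 0 0 0 0;-1 0 -0.038 0 0 0 0;-1 0 -0.046 0 0 0 0;-1 0 -0.054 0 0 0 0;-1 0 -0.062 0 0 0 0;-1 0 -0.068 0 0 0 0;-1 0 -0.07 0 0 0 0'
python3 - <<'E'
from h import *
d=get_image("wrist"); cv2.imwrite("pics/w5.png",d["image"][:,:,::-1])
E
```

```text
time: 9.52
eef_pos: [0.5436, -0.0887, 0.0643]
ee_rot: [0.311, 3.126, 0.0]
contact_force: [-1.0, 0.8, -2.6]
width: 0.268
```

View pics/w5.png

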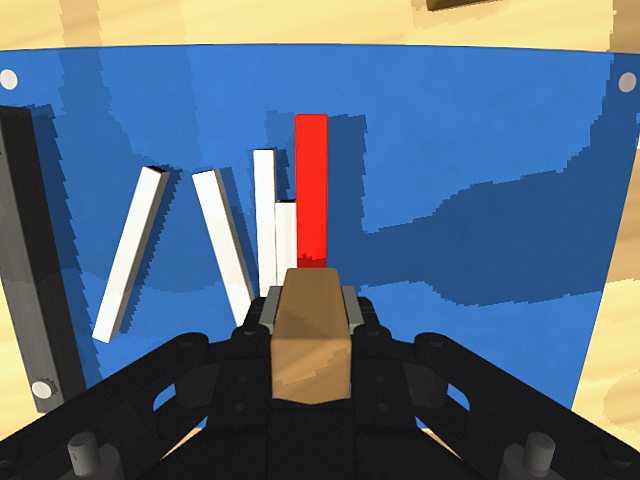

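```bash
python3 -m creep '-1 0 -0.004 0 0 0 0;-1 0 -0.01 0 0 0 0;-1 0 -0.016 0 0 0 0;-1 0 -0.022 0 0 0 0;-1 0 -0.028 0 0 0 0;-1 0 -0.034 0 0 0 0;-1 0 -0.04 0 0 0 0;-1 0 -0.045 0 0 0 0;-1 0 -0.045 0 0 0 0'
python3 - <<'E'
from h import *
d=get_image("wrist"); cv2.imwrite("pics/w6.png",d["image"][:,:,::-1])
E
```

```text
time: 10.7
eef_pos: [0.5347, -0.133, 0.0642]
ee_rot: [-0.311, -3.126, 0.001]
contact_force: [0.3, -0.8, -2.4]
width: 0.267
```

View pics/w6.png

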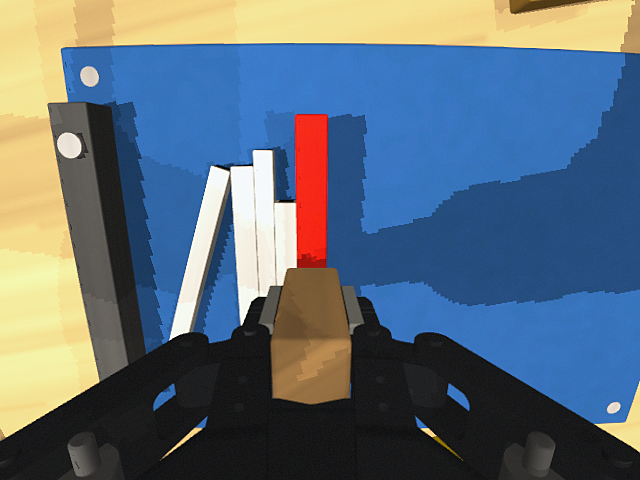

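```bash
python3 -m creep '-1 0 -0.003 0 0 0 0;-1 0 -0.007 0 0 0 0;-1 0 -0.011 0 0 0 0;-1 0 -0.015 0 0 0 0;-1 0 -0.019 0 0 0 0;-1 0 -0.023 0 0 0 0;-1 0 -0.027 0 0 0 0;-1 0 -0.031 0 0 0 0;-1 0 -0.034 0 0 0 0;-1 0 -0.035 0 0 0 0'
python3 - <<'E'
from h import *
d=get_image("wrist"); cv2.imwrite("pics/w7.png",d["image"][:,:,::-1]); print(get_obs()['contact_force'])
E
```

```text
time: 12.0
eef_pos: [0.5279, -0.167, 0.0643]
ee_rot: [-0.311, -3.126, -0.0]
contact_force: [0.1, 0.6, -1.7]
width: 0.268
[ 0.29132153  0.41766018 -1.89687242]
```

View pics/w7.png

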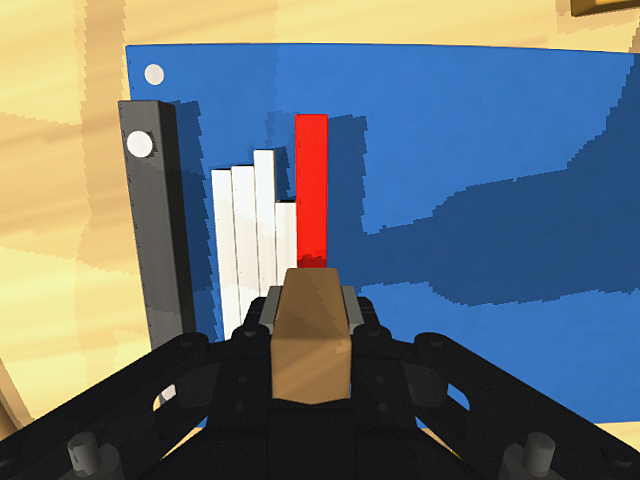

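```bash
python3 -m creep '-1 0 -0.001 0 0 0 0;-1 0 -0.002 0 0 0 0;-1 0 -0.003 0 0 0 0;-1 0 -0.0045 0 0 0 0;-1 0 -0.006 0 0 0 0;-1 0 -0.0075 0 0 0 0;-1 0 -0.009 0 0 0 0;-1 0 -0.01 0 0 0 0;-1 0 -0.0105 0 0 0 0;-1 0 -0.011 0 0 0 0'
python3 - <<'E'
from h import *
d=get_image("wrist"); crop(d,100,80,240,280,2.1,"pics/w8.png"); print(get_obs()['contact_force'])
E
```

```text
time: 13.3
eef_pos: [0.5258, -0.1776, 0.0643]
ee_rot: [0.31, 3.126, 0.0]
contact_force: [0.7, 0.3, -2.6]
width: 0.271
[ 0.31431174  1.40518002 -2.48421088]
```

View pics/w8.png

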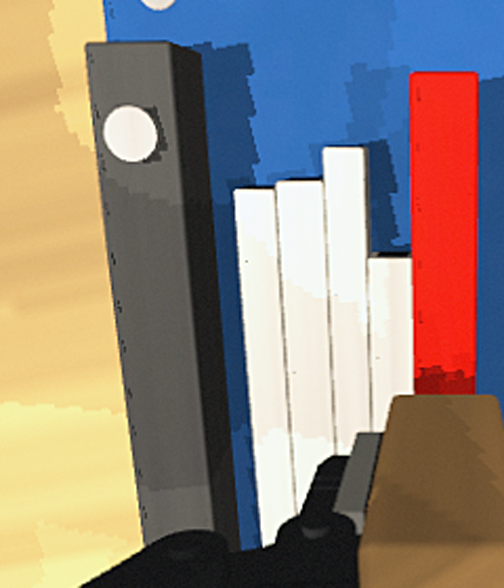

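```bash
python3 -m creep '-1 0 -0.0005 0 0 0 0;-1 0 -0.001 0 0 0 0;-1 0 -0.0015 0 0 0 0;-1 0 -0.002 0 0 0 0'; python3 -m creep '-1 0 -0.0005 0 0 0 0;-1 0 -0.001 0 0 0 0';python3 -m creep '-1 0 -0.0005 0 0 0 0;-1 0 -0.001 0 0 0 0'
```

```text
time: 13.85
eef_pos: [0.5254, -0.1796, 0.0643]
ee_rot: [-0.31, -3.126, -0.0]
contact_force: [0.6, 0.3, -1.6]
width: 0.27
time: 14.1
eef_pos: [0.5252, -0.1805, 0.0643]
ee_rot: [0.31, 3.126, -0.0]
contact_force: [-0.2, 0.5, -1.4]
width: 0.269
time: 14.35
eef_pos: [0.525, -0.1815, 0.0643]
ee_rot: [-0.31, -3.126, 0.0]
contact_force: [1.1, 1.3, -0.9]
width: 0.264
```

```bash
python3 -m creep '-1 0 -0.0005 0 0 0 0;-1 0 -0.0005 0 0 0 0'; python3 - <<'E'
from h import *
d=get_image("wrist"); crop(d,140,80,200,270,2.2,"pics/w9.png"); print(get_obs()['contact_force'])
E
```

```text
time: 14.6
eef_pos: [0.5249, -0.1821, 0.0643]
ee_rot: [-0.31, -3.126, 0.0]
contact_force: [0.5, 0.7, -2.7]
width: 0.27
[-0.49998938 -0.15466657 -1.92966908]
```

View pics/w9.png

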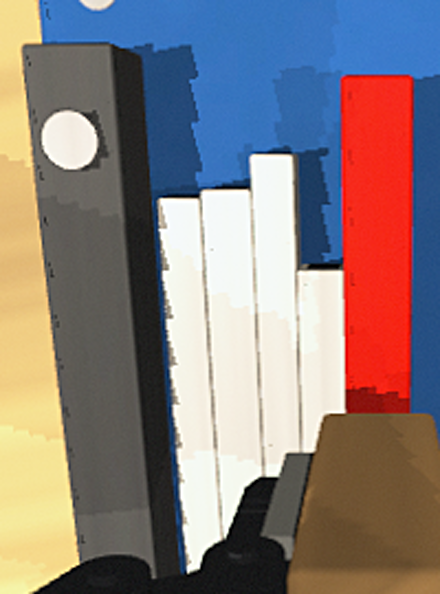

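Gap is only a sliver (blue strip at about (163,300)). I'll approach in 0.5 mm steps.

```bash
python3 -m creep '-1 0 -0.0005 0 0 0 0;-1 0 -0.0005 0 0 0 0'; python3 -m creep '-1 0 -0.0005 0 0 0 0;-1 0 -0.0005 0 0 0 0'
```

```text
time: 14.9
eef_pos: [0.5248, -0.1825, 0.0643]
ee_rot: [-0.31, -3.126, 0.0]
contact_force: [-0.1, 0.4, -3.7]
width: 0.268
time: 15.15
eef_pos: [0.5247, -0.183, 0.0643]
ee_rot: [0.31, 3.126, -0.0]
contact_force: [0.7, 1.2, -2.2]
width: 0.27
```

```bash
python3 -m creep '-1 0 -0.0005 0 0 0 0;-1 0 -0.0005 0 0 0 0'
```

```text
time: 15.4
eef_pos: [0.5246, -0.1835, 0.0642]
ee_rot: [-0.31, -3.126, 0.0]
contact_force: [-0.2, 0.8, -2.5]
width: 0.27
```

```bash
python3 -m creep '-1 0 -0.0005 0 0 0 0;-1 0 -0.0005 0 0 0 0'
```

```text
time: 15.65
eef_pos: [0.5245, -0.184, 0.0643]
ee_rot: [-0.31, -3.126, 0.0]
contact_force: [-0.4, 0.7, -2.8]
width: 0.269
```

```bash
python3 -m creep '-1 0 -0.0005 0 0 0 0;-1 0 -0.0005 0 0 0 0'
```

```text
time: 15.9
eef_pos: [0.5244, -0.1845, 0.0643]
ee_rot: [0.31, 3.126, -0.0]
contact_force: [-0.6, 0.1, -2.1]
width: 0.272
```

```bash
python3 -m creep '-1 0 -0.0005 0 0 0 0;-1 0 -0.0005 0 0 0 0'; python3 - <<'E'
from h import *
d=get_image("wrist"); crop(d,140,80,200,270,2.2,"pics/w10.png"); print(get_obs()['contact_force'])
E
```

```text
time: 16.15
eef_pos: [0.5243, -0.185, 0.0643]
ee_rot: [0.31, 3.126, -0.0]
contact_force: [-0.1, 1.4, -2.0]
width: 0.268
[ 0.40010007  1.37507039 -2.49088335]
```

View pics/w10.png

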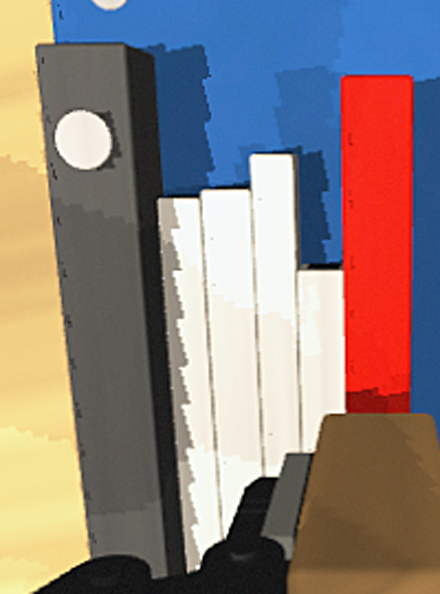

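```bash
python3 -m creep '-1 0 -0.0004 0 0 0 0;-1 0 -0.0004 0 0 0 0'
```

```text
time: 16.45
eef_pos: [0.5242, -0.1853, 0.0643]
ee_rot: [-0.31, -3.126, -0.0]
contact_force: [-0.4, 1.3, -1.5]
width: 0.27
```

```bash
python3 -m creep '-1 0 -0.0004 0 0 0 0;-1 0 -0.0004 0 0 0 0'
```

```text
time: 16.7
eef_pos: [0.5241, -0.1858, 0.0643]
ee_rot: [-0.31, -3.126, 0.0]
contact_force: [0.5, 1.3, -3.3]
width: 0.266
```

```bash
python3 -m creep '-1 0 -0.0004 0 0 0 0;-1 0 -0.0004 0 0 0 0'
```

```text
time: 16.95
eef_pos: [0.5241, -0.1861, 0.0643]
ee_rot: [0.31, 3.126, -0.0]
contact_force: [1.3, 1.6, -1.6]
width: 0.268
```

```bash
python3 -m creep '-1 0 -0.0004 0 0 0 0;-1 0 -0.0004 0 0 0 0'
```

```text
time: 17.2
eef_pos: [0.5241, -0.1863, 0.0643]
ee_rot: [0.31, 3.126, 0.001]
contact_force: [0.7, 3.0, -2.0]
width: 0.267
```

```bash
python3 -m creep '-1 0 -0.0003 0 0 0 0;-1 0 -0.0003 0 0 0 0'
```

```text
time: 17.45
eef_pos: [0.5241, -0.1864, 0.0643]
ee_rot: [0.31, 3.126, 0.001]
contact_force: [1.0, 5.1, -1.9]
width: 0.266
```

```bash
python3 -m creep '-1 0 -0.0003 0 0 0 0;-1 0 -0.0003 0 0 0 0'
```

```text
time: 17.7
eef_pos: [0.5241, -0.1865, 0.0643]
ee_rot: [0.31, 3.126, 0.002]
contact_force: [1.7, 4.7, -2.4]
width: 0.269
```

```bash
python3 -m creep '-1 0 -0.0003 0 0 0 0;-1 0 -0.0003 0 0 0 0'
```

```text
time: 17.95
eef_pos: [0.5241, -0.1866, 0.0643]
ee_rot: [0.31, 3.126, 0.002]
contact_force: [2.5, 4.9, -2.1]
width: 0.266
```

```bash
python3 -m creep '-1 0 -0.0004 0 0 0 0;-1 0 -0.0004 0 0 0 0'
```

```text
time: 18.2
eef_pos: [0.5242, -0.1867, 0.0644]
ee_rot: [0.309, 3.126, 0.003]
contact_force: [1.9, 6.9, -1.2]
width: 0.265
```

```bash
python3 -m creep '-1 0 -0.0004 0 0 0 0;-1 0 -0.0004 0 0 0 0'
```

```text
time: 18.45
eef_pos: [0.5242, -0.1867, 0.0644]
ee_rot: [0.309, 3.126, 0.004]
contact_force: [1.5, 7.8, -1.1]
width: 0.265
```

```bash
python3 -m creep '-1 0 -0.0004 0 0 0 0;-1 0 -0.0004 0 0 0 0'
```

```text
time: 18.7
eef_pos: [0.5241, -0.1868, 0.0643]
ee_rot: [0.309, 3.126, 0.005]
contact_force: [3.1, 8.4, -0.9]
width: 0.267
```

```bash
python3 -m creep '-1 0 -0.0003 0 0 0 0;-1 0 -0.0006 0 0 0 0;-1 0 -0.0006 0 0 0 0'
```

```text
time: 19.08
eef_pos: [0.5241, -0.1869, 0.0643]
ee_rot: [0.309, 3.126, 0.007]
contact_force: [4.0, 9.5, 0.1]
width: 0.262
```

```bash
python3 -m creep '-1 0 -0.0003 0 0 0 0;-1 0 -0.0006 0 0 0 0;-1 0 -0.0006 0 0 0 0'; python3 - <<'E'
from h import *
d=get_image("wrist"); crop(d,140,80,220,270,2.2,"pics/w11.png")
d=get_image("side"); crop(d,240,220,180,140,4.4,"pics/s11.png")
o=get_obs(); print(o['contact_force'],o['torque'])
E
```

```text
time: 19.45
eef_pos: [0.5241, -0.187, 0.0644]
ee_rot: [0.308, 3.126, 0.008]
contact_force: [4.5, 11.6, -1.7]
width: 0.26
[ 3.87207042 12.07066115 -0.75441776] [ 2.52487462 -0.65373274 -0.35768344]
```

View pics/w11.png

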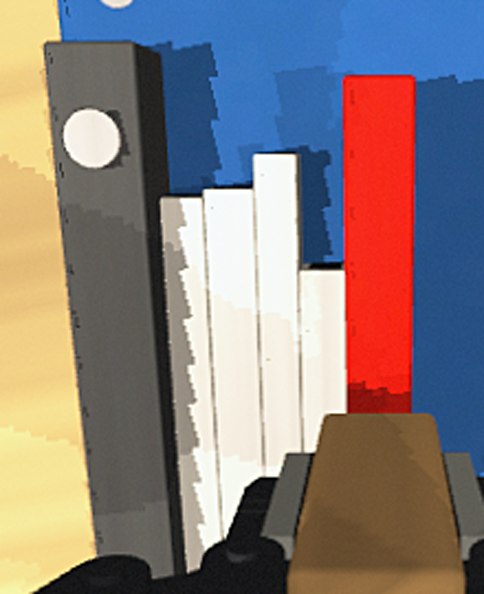

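View pics/s11.png

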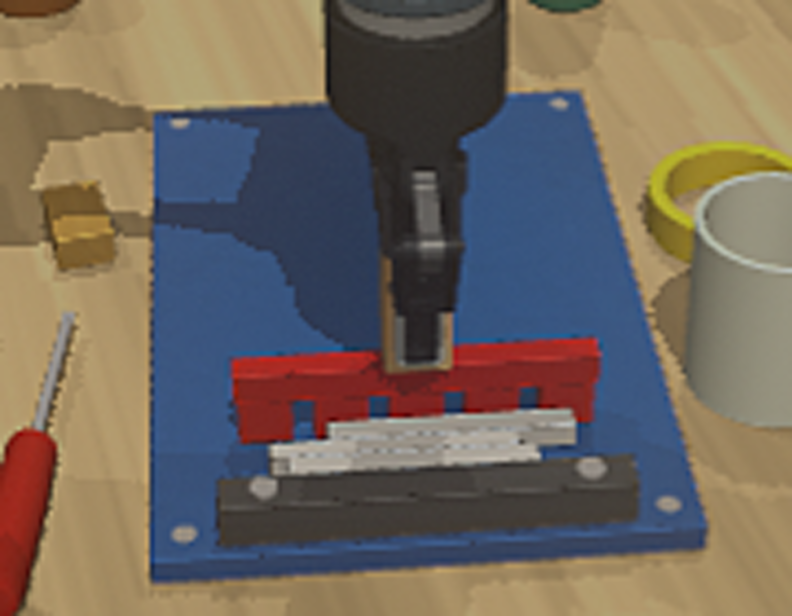

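```bash
python3 -m creep '-1 0 -0.0003 0 0 0 0;-1 0 -0.0003 0 0 0 0;-1 0 -0.0003 0 0 0 0'
```

```text
time: 19.92
eef_pos: [0.5241, -0.187, 0.0644]
ee_rot: [0.308, 3.126, 0.009]
contact_force: [3.2, 12.6, -1.7]
width: 0.267
```

```bash
python3 -m creep '-1 0 0 0 0 0 0;-1 0 0 0 0 0 0;-1 0 0 0 0 0 0;-1 0 0 0 0 0 0;-1 0 0 0 0 0 0;-1 0 0 0 0 0 0;-1 0 0 0 0 0 0'; python3 - <<'E'
from h import *
d=get_image("top"); crop(d,340,190,90,110,5,"pics/t12.png")
o=get_obs(); print(o['contact_force'],o['torque'])
E
```

```text
time: 20.8
eef_pos: [0.5241, -0.187, 0.0644]
ee_rot: [0.308, 3.126, 0.009]
contact_force: [4.0, 13.0, -0.8]
width: 0.268
[ 3.52388306 12.63842737 -0.78735426] [ 2.6372325  -0.67777941 -0.37669442]
```

View pics/t12.png

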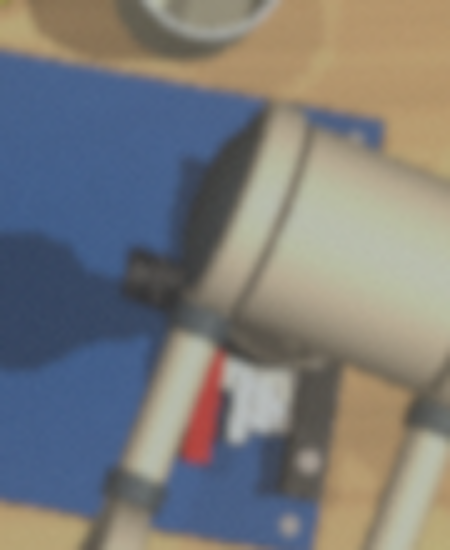

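```bash
python3 -m creep '-1 0 0.001 0 0 0 0;-1 0 0.002 0 0 0 0;-1 0 0.003 0 0 0 0;-1 0 0.004 0 0 0 0;-1 0 0.006 0 0 0 0;-1 0 0.01 0 0 0 0;-1 0 0.016 0 0 0 0;-1 0 0.024 0 0 0 0;-1 0 0.03 0 0 0 0;-1 0 0.03 0 0 0 0'; python3 - <<'E'
from h import *
d=get_image("wrist"); cv2.imwrite("pics/w13.png",d["image"][:,:,::-1])
d=get_image("side"); crop(d,240,220,180,140,4.4,"pics/s13.png")
o=get_obs(); print(o['contact_force'],o['torque'])
E
```

```text
time: 22.1
eef_pos: [0.5293, -0.16, 0.0643]
ee_rot: [0.309, 3.126, -0.0]
contact_force: [-0.2, -0.3, -1.7]
width: 0.271
[ 0.31669918 -0.78481141 -0.99485999] [0.01307923 0.05059811 0.04503961]
```

View pics/w13.png

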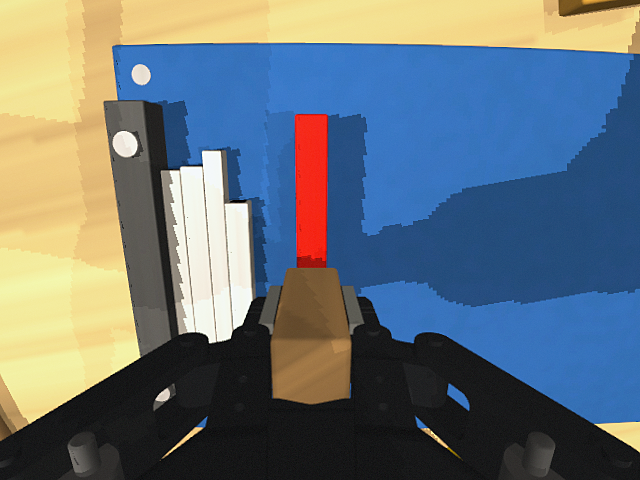

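View pics/s13.png

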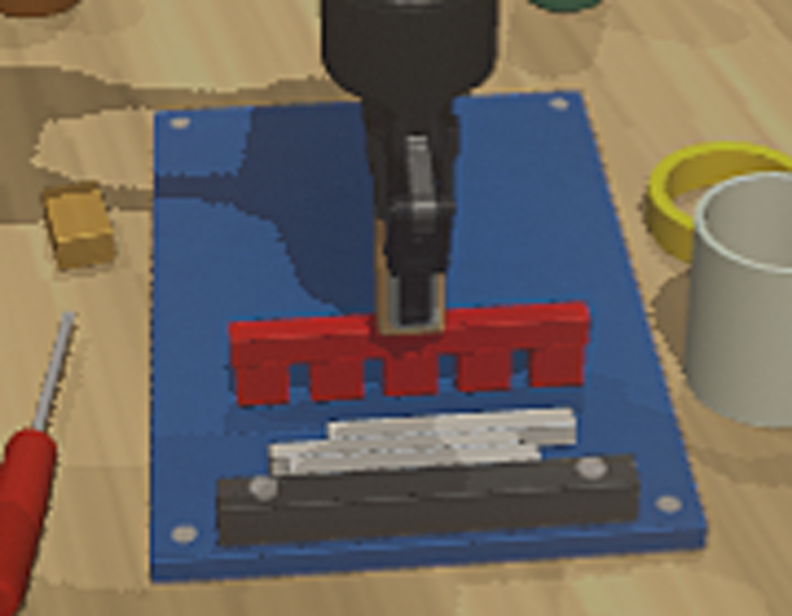

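```bash
python3 -m creep '-1 0 0.005 -0.015 0 0 0;-1 0 0.01 -0.04 0 0 0;-1 0 0.01 -0.065 0 0 0;-1 0 0.01 -0.07 0 0 0;-1 0 0.01 -0.07 0 0 0'; python3 - <<'E'
from h import *
a=get_obs(); M=R.from_rotvec([.312,-3.124,.001]).as_matrix(); print(np.arctan2(-M[1,0],-M[0,0]))
goto([.5582,.3634,.133],.1991)
E
```

```text
time: 22.82
eef_pos: [0.5313, -0.1509, 0.1346]
ee_rot: [0.31, 3.125, -0.0]
contact_force: [0.4, 0.0, -1.6]
width: 0.267
0.19908330281844494
shift [0.0748 0.5095 0.0015] turn [-3.000e-04  7.000e-04 -3.971e-01] rows>= 8.239686009372251 2.126168159974051
```

```bash
python3 -m creep '-1 0.004 0.03 0 0 0 -0.02;-1 0.012 0.08 0 0 0 -0.06;-1 0.02 0.135 0 0 0 -0.11;-1 0.028 0.19 0 0 0 -0.16;-1 0.036 0.245 0 0 0 -0.21;-1 0.044 0.3 0 0 0 -0.26;-1 0.052 0.355 0 0 0 -0.31;-1 0.06 0.41 0 0 0 -0.35;-1 0.067 0.455 0 0 0 -0.38;-1 0.072 0.49 0 0 0 -0.397'; python3 - <<'E'
from h import *
goto([.5582,.3634,.133],.1991)
E
```

```text
time: 24.08
eef_pos: [0.5559, 0.3455, 0.132]
ee_rot: [0.315, -3.123, 0.002]
contact_force: [0.5, 0.6, -0.9]
width: 0.268
shift [-0.0058  0.0171 -0.001 ] turn [-0.0008 -0.0029  0.0019] rows>= 0.289194937003322 0.019259215750672846
```

```bash
python3 -m creep '-1 -0.002 0.008 0 0 0 0;-1 -0.005 0.017 0 0 0 0;-1 -0.005 0.0185 0 0 0 0;-1 -0.005 0.0185 0 0 0 0;-1 -0.005 0.0185 0 0 0 0'; python3 - <<'E'
from h import *
goto([.5582,.3634,.133],.1991)
d=get_image("wrist"); cv2.imwrite("pics/w14.png",d["image"][:,:,::-1])
E
```

```text
time: 24.7
eef_pos: [0.5583, 0.3622, 0.1345]
ee_rot: [-0.311, 3.126, -0.0]
contact_force: [-0.1, -0.9, -1.5]
width: 0.269
shift [-0.0001  0.0012  0.0015] turn [-0.0001  0.0002 -0.0009] rows>= 0.03117298591343674 0.0049829710672676724
```

View pics/w14.png

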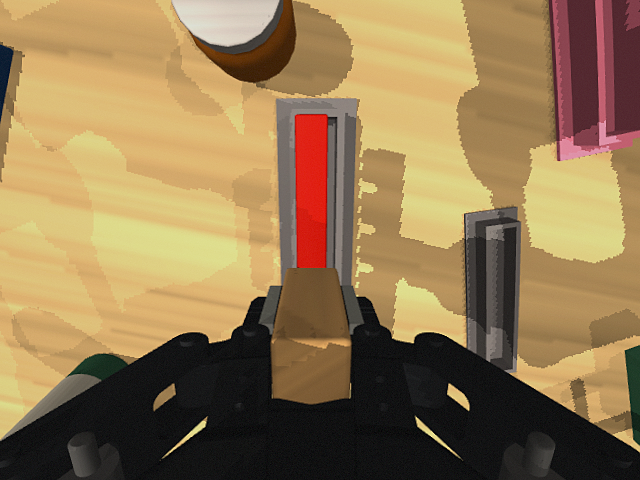

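```bash
python3 -m creep '-1 0 0.0015 0 0 0 0;-1 0 0.0015 0.015 0 0 0;-1 0 0.0015 0.03 0 0 0;-1 0 0.0015 0.042 0 0 0;-1 0 0.0015 0.05 0 0 0;-1 0 0.0015 0.056 0 0 0;-1 0 0.0015 0.062 0 0 0;-1 0 0.0015 0.068 0 0 0;-1 0 0.0015 0.074 0 0 0;-1 0 0.0015 0.077 0 0 0'; python3 - <<'E'
from h import *
d=get_image("wrist"); cv2.imwrite("pics/w15.png",d["image"][:,:,::-1]);print(get_obs()['eef_pos'],get_obs()['contact_force'])
E
```

```text
time: 26.0
eef_pos: [0.5577, 0.3643, 0.0568]
ee_rot: [0.312, -3.126, 0.0]
contact_force: [0.7, -0.0, -2.4]
width: 0.268
[0.55751881 0.36420518 0.05636606] [ 0.35639538 -1.09965423 -2.65723978]
```

View pics/w15.png

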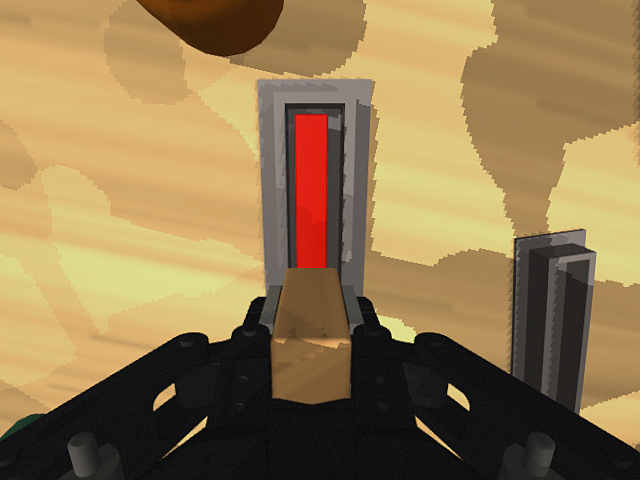

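Inside the trough (red head cols 295–327, trough opening 286–345). Lower until contact.

```bash
python3 -m creep '-1 0 0 0.0015 0 0 0;-1 0 0 0.003 0 0 0;-1 0 0 0.003 0 0 0'
```

```text
time: 26.42
eef_pos: [0.5578, 0.3644, 0.0543]
ee_rot: [0.312, -3.126, 0.0]
contact_force: [0.3, 0.1, -2.0]
width: 0.269
```

```bash
python3 -m creep '-1 0 0 0.001 0 0 0;-1 0 0 0.001 0 0 0'
```

```text
time: 26.68
eef_pos: [0.5577, 0.3644, 0.0532]
ee_rot: [0.312, -3.126, 0.0]
contact_force: [0.8, 0.3, -3.3]
width: 0.264
```

```bash
python3 -m creep '-1 0 0 0.001 0 0 0;-1 0 0 0.001 0 0 0'
```

```text
time: 26.92
eef_pos: [0.5577, 0.3643, 0.0522]
ee_rot: [0.312, -3.126, 0.0]
contact_force: [0.0, -0.2, -1.8]
width: 0.267
```

```bash
python3 -m creep '-1 0 0 0.001 0 0 0;-1 0 0 0.001 0 0 0'
```

```text
time: 27.18
eef_pos: [0.5578, 0.3644, 0.0519]
ee_rot: [-0.312, 3.126, 0.0]
contact_force: [-1.3, -0.8, 2.2]
width: 0.266
```

```bash
python3 -m creep '-1 0 0 0.001 0 0 0;-1 0 0 0.001 0 0 0'
```

```text
time: 27.42
eef_pos: [0.5579, 0.3644, 0.0519]
ee_rot: [-0.312, 3.125, 0.001]
contact_force: [-4.8, -2.0, 6.8]
width: 0.268
```

```bash
python3 -m creep '-1 0 0 -0.001 0 0 0;-1 0 0 -0.001 0 0 0;-0.3 0 0 -0.001 0 0 0;0 0 0 -0.001 0 0 0;0.4 0 0 -0.001 0 0 0;1 0 0 -0.001 0 0 0;1 0 0 -0.001 0 0 0;1 0 0 -0.001 0 0 0;1 0 0 -0.001 0 0 0' 20
```

```text
time: 28.55
eef_pos: [0.5578, 0.3644, 0.0513]
ee_rot: [0.312, -3.126, 0.0]
contact_force: [0.5, -0.2, 0.1]
width: 1.0
```

```bash
python3 -m creep '1 0 0 -0.02 0 0 0;1 0 0 -0.06 0 0 0;1 0 0 -0.11 0 0 0;1 0 0 -0.16 0 0 0;1 0 0 -0.17 0 0 0;1 0 0 -0.17 0 0 0;1 0 0 -0.17 0 0 0;1 0 0 -0.17 0 0 0'; python3 - <<'E'
from h import *
d=get_image("wrist"); cv2.imwrite("pics/w16.png",d["image"][:,:,::-1])
d=get_image("top"); crop(d,260,180,160,120,5,"pics/t16.png")
d=get_image("side"); cv2.imwrite("pics/s16.png",d["image"][:,:,::-1])
E
```

```text
time: 29.55
eef_pos: [0.5572, 0.3641, 0.219]
ee_rot: [0.312, -3.123, 0.002]
contact_force: [0.5, -0.0, 0.1]
width: 0.999
```

View pics/w16.png

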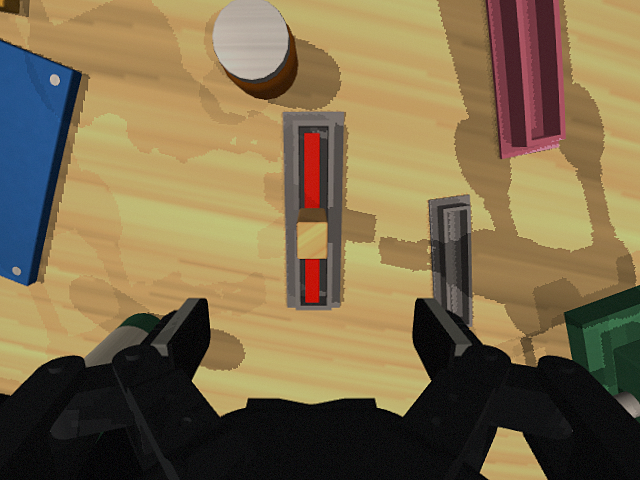

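View pics/t16.png

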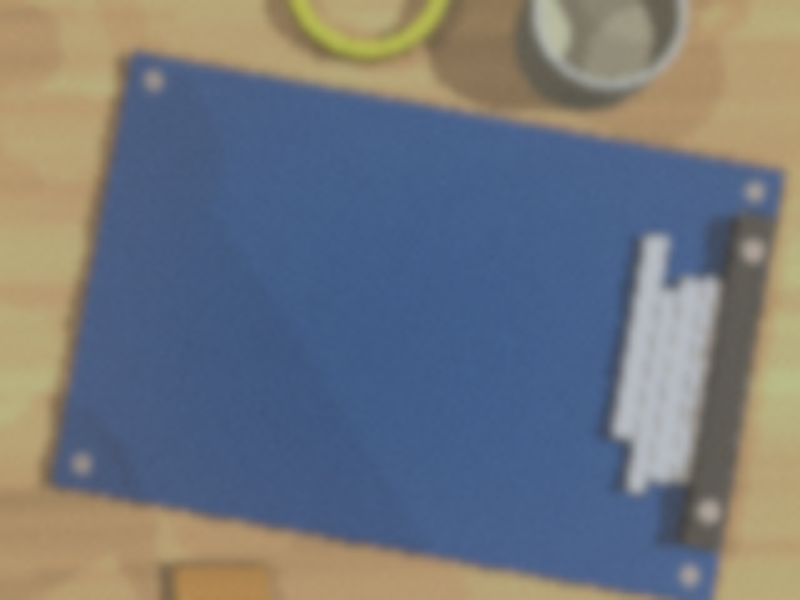

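View pics/s16.png

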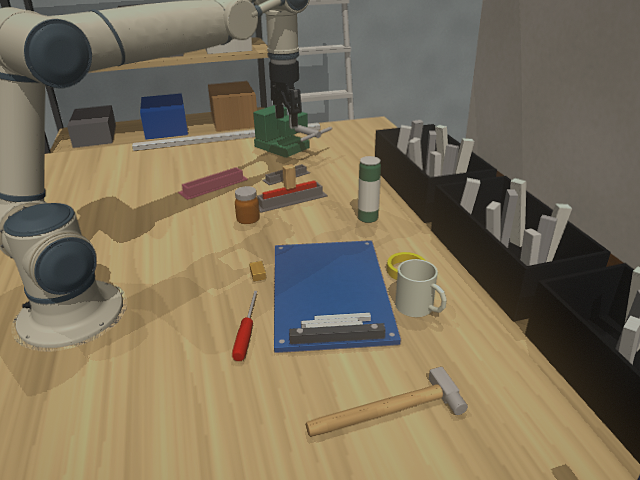

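```bash
python3 - <<'E'
from h import *
d=get_image("top")
T=lambda p:(np.array(p,float)+.5)/5-.5+[260,180]
b=np.array([.514,-.236]);a=-.199;X=np.array([np.cos(a),np.sin(a)]);Y=np.array([-X[1],X[0]])
f=plane(d,T([(735,215),(685,545)]),.037)[:,:2]; v=f[0]-f[1]; print("stop face ang",np.arctan2(v[1],v[0]),(f-b)@Y)
for p in ([(655,236),(623,438)],[(672,292),(638,492)],[(692,280),(657,484)],[(711,280),(678,484)]):
    P=plane(d,T(p),.027)[:,:2]; v=P[0]-P[1]; m=P.mean(0)-b; print((m@X).round(4),(m@Y).round(4),np.linalg.norm(v),np.arctan2(v[1],v[0]))
E
```

```text
stop face ang -0.18407265834189315 [ 0.00186046 -0.00078538]
0.0151 0.0399 0.10953264600611531 -0.18863939182542228
-0.0123 0.0266 0.10835370528817083 -0.20061666517745613
-0.0052 0.0173 0.11063098077360112 -0.20260313645013994
-0.0033 0.0068 0.11046054392052788 -0.19363612333888247
```

```bash
python3 -c "
from bench import *
print(finish_job())"
```

```text
the job is handed in; nothing more can be done
None
```

I took the red rake out of the larger grey holder and combed the four bars along the board against the steel stop. I pressed the row home at about 13 N for a bit over a second, stood the rake back upright in its holder, and handed the job in at about 29.6 s.

- **Forces:** The highest wrist force I read while pressing was about 13 N, along the push. I stayed well clear of the board, reading no upward force while raking. I only saw forces at the end of each move, so I can't vouch for the moments in between.
- **Row:** In the last top picture the bars are parallel to the stop within about 0.02 rad. Their centres lie about 7, 17, 27 and 40 mm from its face (limit 43.5 mm) and at most 15 mm from its middle. These positions are good to about 2 mm. The stop's own edge measured about 0.015 rad off the board's yaw, which I put down to the coarse picture.
- **Rake:** It touched the holder floor at the same height as when I picked it up. It stands free and upright inside the trough, with the gripper open and well above it.
- **Rest of the bench:** By eye, none of the other items had moved. I did not measure them.

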